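# Shift the welding turntable into third

### The arm

A 6-joint arm with a two-finger parallel gripper is mounted at the origin on the work surface. World frame = base frame: x ahead of the robot, y to its left, z up, the work surface at z = 0. Lengths are in mm, angles in rad, forces in N, time in s.
With the tool pointing down it reaches from about 300 to 775 mm from the base axis. Payload 14.6 kg.
Tool frame: the origin (TCP) lies on the centre line of the jaws, within the pads' length; the fingertips stand 8 mm ahead of it and the grasp point (between the pads) lies 11 mm behind it; z points along the fingers, y is the direction in which the jaws open and shut (so a half turn about z gives the same grasp; the last joint's range is limited). The gripper opens to 94 mm and grips with 3 to 60 N. Pads are 16 mm wide; open, the fingers measure 119 mm over their backs; the gripper's body (75 mm by 177 mm) begins 78 mm behind the grasp point.
Start: joints at [-1.334, 0.3, 1.521, -0, 1.321, -0.067], TCP at [164.525, -524.806, 213.446] pointing down, gripper open.
Joint ranges: [-3.03, 3.03], [-0.79, 2.21], [0.23, 2.52], [-1.04, 4.18], [0, 3.07], [-2.55, 2.55]. Speed limits (rad/s): [2.22, 2.22, 2.57, 3.14, 3.14, 3.14].

### API

Orientations are given as [roll, pitch, yaw] about the fixed x, y, z axes, in that order (R = Rz(yaw) Ry(pitch) Rx(roll)).
In Python, from cell import read_state, cams, manip gives the robot as it stands.
- The arm moves only by the shell command python3 -m handwheel 'ROWS' [OPENING] [FORCE]. ROWS is JSON, a list of rows, each a list of 4 numbers: the shift along the tool's x, y, z in m, then the turn about the tool's z in degrees. In form: [[dx, dy, dz, turn], ...]. A call has 1 to 5 rows; each row is the pose to reach, as a shift and turn from the pose measured when the call began, along the tool's axes at that moment; what a row does not reach only later rows make up. A row lasts 1/8 s, in which the tool goes at most 62.5 mm and 10.7 degrees, less where a joint would pass 70% of its speed; a pose out of reach is approached as far as the arm can. A call with a gripper value outside its range is refused whole. OPENING is the closure, from 0 (fully open) to 1 (shut), set as the call begins (- or left out, the last holds). The fingers move at their own pace and stop on an object; FORCE is the grip in N (left out, the last holds). Time passes only in rows, so rows that repeat a pose let the fingers close. It gives the time, the measured TCP pose, the force and the opening at its end, in the units of the state.
- read_state(): the state, without advancing time (a new reading comes with each control period).
- cams.camera(name): name is "side" or "top" or "wrist"; returns the picture (400x640x3 uint8, red, green, blue); there is no depth.
- cams.get_calibration(name): a dict with "vertical_fov" (degrees; the focal length in pixels is half the picture's height over the tangent of half this angle, whatever the lens; pixels are square), "cx", "cy" (the principal point, pixels), "dist_coeffs" ([k1, k2, p1, p2, k3] as OpenCV has them; the pictures are not rectified), "R" (3x3) and "t" (3): a world point X has camera coordinates R X + t. Camera axes: x right, y down, z forward; pixel columns grow to the right and rows downward; lengths in mm; the calibration is good to about 2 mm. A picture is of the moment at which its call begins: read the wrist's pose just before it. get_calibration takes no time and is no camera call; for the wrist camera it gives the pose at the moment of the call.
- manip.sign_off(): hands the job in, once; it reports no verdict.
The state is a dict: "clock": time; "joints": joint angles; "qd": joint speeds; "effort": joint torques, N m; "eef_pos": TCP position; "eef_rot": TCP orientation; "wrist_force": force on the tool from outside, world axes, zero at the start; "moment": the same for the moment, N m; "finger_gap": finger opening in mm.
Only numpy, scipy, OpenCV 4.12 (cv2) and the standard library are available. Lean on these libraries where they do the work, as an engineer would, in place of code of your own. Each camera call takes 0.05 s, during which the arm holds its last target. There are 200 camera calls.

### The job

Shift the welding turntable's gearbox into third gear: push the lever along its slot to the middle, push it across the gate to the robot's right, then forward (away from the robot) into the third slot, the one marked with three red dots, until it is fully home. Push the knob from its sides with the fingertips, without pulling it up and without forcing the lever hard against the gate. Leave the things lying around the gearbox where they are, and take the hand clear at the end.

Things in the scene. Friction and masses are not known exactly. Their poses are not given: they have to be found in the camera images.
- positioner: yellow bench turntable unit, fixed; origin at the centre of the underside of its gearbox housing, on the bench. Its x axis points forward (away from the robot, towards the round aluminium turntable), y to the left, z up. Housing 200 mm (x) by 160 mm (y), yellow body 100 mm high, steel gate plate 130 x 120 mm on top with its upper face 120 mm above the bench. The turntable disc (radius 105 mm, top 87 mm high) is centred 235 mm forward.
- gate (a point): centre of the H gate on the upper face of the gate plate (120 mm above the bench), axes as the unit. Two slots (lanes) run along x, 22 mm left (+y) and 22 mm right (-y) of this point, and a cross channel along y joins them at x = 0; slots and channel are 16 mm wide and the slots end 31.5 mm forward and back. Dots beyond the slot ends: one black = left forward, two black = left back, THREE RED = RIGHT FORWARD (the goal), four black = right back.
- knob_center (a point): centre of the black pear-shaped lever knob with a red dot on top, at most 40 mm across and 56 mm tall, 28 mm above and below this point, on a steel stick 11 mm thick. The stick swings about a pivot 90 mm below the gate point, the knob centre 170 mm from the pivot, so in the unit's frame the knob centre is at x = 170 sin(fore), y = -170 cos(fore) sin(across), z = 30 + 170 cos(fore) cos(across) mm above the bench.
- across (a joint): sideways swing of the lever (rad), 0 upright, positive to the right; about -0.25 in the left lane (where it starts) and +0.25 in the right lane. It stays where it is left (friction about 2 N at the knob).
- fore (a joint): forward swing of the lever (rad), 0 in the cross channel, positive forward; about +0.27 and -0.27 at the slot ends. It starts anywhere along the left lane. It may move across only within about 0.02 of 0. It stays where it is left (friction about 2 N at the knob).
- knob (a joint): how far the knob is pulled up along the stick (m): 0 = down, up to 0.014; a spring of about 6 N keeps it down. Pulling it up trips the lock-out.
- paste_jar: jar of paste, 64 mm wide, 62 mm tall, red cap, blue band, loose on the bench; origin under its centre
- pipe_sample: short dark steel pipe standing on end, 60 mm outside diameter, 85 mm tall, loose; origin under its centre
- tee_coupon: rusty welded tee piece, 70 x 60 mm foot, 58 mm tall, loose; origin under its centre
- hammer: hammer lying on the bench, 240 mm long along its x, loose

How it is judged (in metres and radians):
On the way, in this order (a step that is already met when the one before it is completed fails the run):
1. the lever is across in the right lane, still in the cross channel (value of joint across above 0.19 rad and value of joint fore between -0.1 and 0.1 rad), for 0.05 s.
2. the lever is forward in the third slot, fully home (value of joint across above 0.2 rad and value of joint fore above 0.235 rad), for 0.2 s.
At the end, for the whole second after the job is handed in: the lever rests in the right forward slot, fore above 0.235 rad (within about 6 mm of the slot's end at the knob) and across above 0.2 rad, with the knob down (all of step 2 and value of joint knob below 0.003 m and value of joint across below 0.3 rad and velocity of joint across between -0.05 and 0.05 rad/s and velocity of joint fore between -0.05 and 0.05 rad/s); the robot touches nothing.
It fails at once if the knob is pulled up more than 5 mm (value of joint knob above 0.005 m).
It fails at once if the unit or its lever is forced with more than 60 N (contact force between any of the fingers, the arm and positioner above 60 N).
It fails at once if a loose thing by the gearbox is shifted more than 20 mm (distance of any of paste_jar, pipe_sample, tee_coupon, hammer from where it was at the start of the episode above 0.02 m).
It also fails if it takes over 64 s, if anything falls off the work surface, if the arm or the gripper's body presses on something with over 40 N, if the wrist force passes 120 N, or if a joint passes its speed limit or range.

## Working session

There is one attempt and no reset: what is moved stays moved. The work goes in short steps, Python scripts to look and compute and a shell command to move; the robot and the scene stay as the last step left them, time stands still between calls to the robot, and variables do not carry over. Pictures are saved under pics/ and viewed, about 8 in all and at most 12, crops included, and the job is handed in when it is done.

```bash
mkdir -p pics; ls
python3 - <<'E'
from cell import read_state, cams
import cv2,json
print(read_state())
for n in("top","side"):
    cv2.imwrite(f"pics/{n}0.png",cams.camera(n)[:,:,::-1]); print(n,cams.get_calibration(n))
E
```

```text
pics
{'clock': 0.0, 'joints': array([-1.33360962e+00,  3.00478157e-01,  1.52157700e+00, -3.71191865e-05,
        1.32070435e+00, -6.65736513e-02]), 'qd': array([ 0.00049585, -0.00028198,  0.00034361, -0.00094945,  0.00170308,
        0.00286357]), 'effort': array([-1.64290061e-03, -5.31811845e+01, -3.52738380e+01,  7.07996939e-02,
        2.44465994e-02, -1.35130986e-04]), 'eef_pos': array([ 164.45295242, -524.57204002,  212.88418274]), 'eef_rot': array([-3.14042600e+00, -4.17501476e-05,  3.03769544e-01]), 'wrist_force': array([ 0.42205347,  0.09475038, -0.17094696]), 'moment': array([0.01768524, 0.0017918 , 0.06751405]), 'finger_gap': 93.98519935171664}
top {'vertical_fov': 42.41537974273676, 'cx': 308.81937149195073, 'cy': 198.2030835668502, 'dist_coeffs': array([-0.15360781,  0.        ,  0.        ,  0.        ,  0.        ]), 'R': array([[ 0.00497161, -0.99997287,  0.00543588],
       [-0.97735326, -0.00600903, -0.21152897],
       [ 0.21155589, -0.00426113, -0.97735661]]), 't': array([  72.12785417,  601.63844621, 1265.8908144 ])}
side {'vertical_fov': 43.509227375079924, 'cx': 318.7026105672157, 'cy': 193.53322790028187, 'dist_coeffs': array([0.03010537, 0.        , 0.        , 0.        , 0.        ]), 'R': array([[-0.99225574, -0.1230867 , -0.01667966],
       [-0.08280361,  0.75557286, -0.64981014],
       [ 0.09258568, -0.64339671, -0.75991353]]), 't': array([ 596.16281796,   70.22612254, 1203.43903198])}
```

View pics/top0.png

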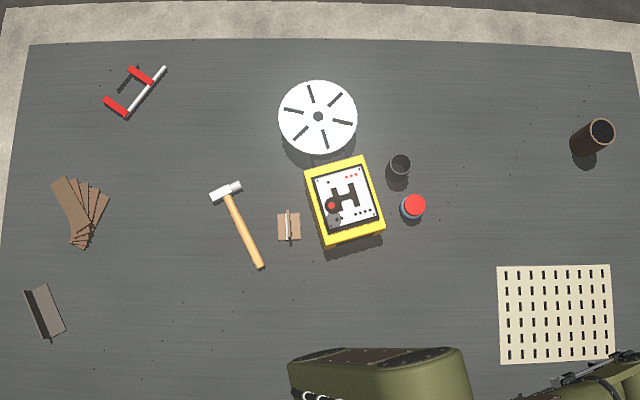

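View pics/side0.png

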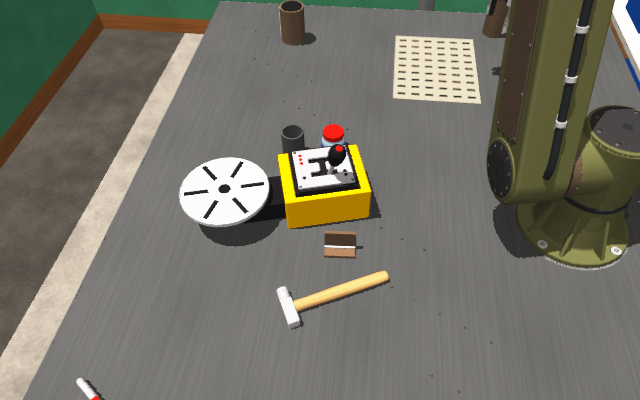

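The top view shows the yellow housing around (345,200), the disc at (317,117) and the knob near (332,206), so the lever is in the left lane towards the back. The side view agrees. I'll zoom in on both.

Run:
```python
import cv2,numpy as np
a=cv2.imread("pics/top0.png")[145:255,295:395]; b=cv2.imread("pics/side0.png")[130:230,270:380]
a=cv2.resize(a,None,fx=4,fy=4,interpolation=2); b=cv2.resize(b,None,fx=3.6,fy=3.6,interpolation=2)
c=np.zeros((440,800,3),np.uint8); c[:440,:400]=a; c[:360,402:798]=b
for i in range(0,100,10): cv2.line(c,(i*4,0),(i*4,6),(0,255,0),1);cv2.putText(c,str(295+i),(i*4,16),0,.33,(0,255,0))
for i in range(0,110,10): cv2.putText(c,str(145+i),(0,i*4+4),0,.33,(0,255,0))
cv2.imwrite("pics/crop.png",c)
```

```text
(no output)
```

View pics/crop.png

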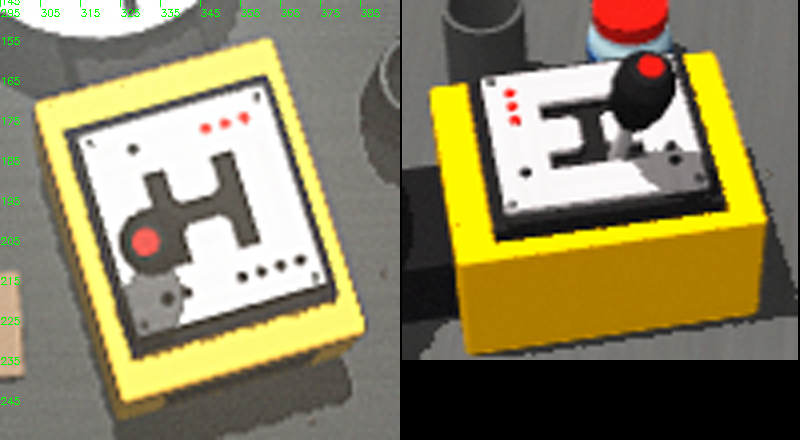

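```bash
cat > h.py <<'E'
import cv2,numpy as np
from cell import read_state,cams
def proj(P,c):
    f=200/np.tan(np.radians(c["vertical_fov"]/2)); K=np.array([[f,0,c["cx"]],[0,f,c["cy"]],[0,0,1]])
    return cv2.projectPoints(np.float64(P).reshape(-1,1,3),cv2.Rodrigues(np.array(c["R"]))[0],np.float64(c["t"]),K,np.float64(c["dist_coeffs"]))[0][:,0]
def W(P,x,y,yaw):
    c,s=np.cos(yaw),np.sin(yaw); return np.float64(P)@np.array([[c,s,0],[-s,c,0],[0,0,1]])+[x,y,0]
def lever(ac,fo,L=170):
    return np.array([L*np.sin(fo),-L*np.cos(fo)*np.sin(ac),30+L*np.cos(fo)*np.cos(ac)])
E
python3 - <<'E'
from h import *
from scipy.optimize import least_squares
T,S=cams.get_calibration("top"),cams.get_calibration("side")
tp=lambda u,v:((u+.5)/4-.5+295,(v+.5)/4-.5+145)
sp=lambda u,v:((u-402+.5)/3.6-.5+270,(v+.5)/3.6-.5+130)
tb=[([100,80,100],tp(38,103)),([100,-80,100],tp(272,40)),([-100,-80,100],tp(363,325)),([-100,80,100],tp(125,400)),([235,0,87],(317.5,116.5)),
([31.5,-22,120],tp(223,153)),([-31.5,-22,120],tp(248,246)),([31.5,22,120],tp(155,173))]
sb=[([235,0,87],(224.5,188.5)),([100,80,100],sp(460,265)),([-100,80,100],sp(766,225)),([-100,-80,100],sp(713,52)),([100,-80,100],sp(432,90))]
kt,ks=tp(146,242),sp(651,66)
def r(p):
    A=proj(W([a for a,_ in tb],*p[:2],p[2]),T)-[b for _,b in tb]
    B=proj(W([a for a,_ in sb],*p[:2],p[2]),S)-[b for _,b in sb]
    k=W(lever(p[3],p[4],197),*p[:3])
    return np.r_[A.ravel(),B.ravel(),proj(k,T)[0]-kt,proj(k,S)[0]-ks]
s=least_squares(r,[450,-30,.2,-.25,-.1],loss="soft_l1",x_scale=[100,100,1,1,1]); p=s.x
print(p.round(3)); print(r(p).reshape(-1,2).round(1).tolist())
print("gate",W([0,0,120],*p[:3]),"knob",W(lever(*p[3:]),*p[:3]).round(1))
print("mid",W(lever(-.25,0),*p[:3]).round(1),W(lever(.25,0),*p[:3]).round(1),W(lever(.25,.27),*p[:3]).round(1))
E
```

```text
[ 5.9209e+02 -1.2845e+01  2.8900e-01 -2.5300e-01 -1.4300e-01]
[[-1.7, 0.2], [-0.3, -0.8], [1.1, 2.0], [-0.9, 1.3], [-0.1, -0.2], [-1.0, 0.1], [0.3, 0.7], [-0.9, -0.1], [-0.7, -0.5], [-1.1, -0.9], [0.5, -1.8], [0.3, -1.4], [-1.3, -1.7], [-0.2, 0.4], [-0.3, -0.3]]
gate [592.08950883 -12.84545944 120.        ] knob [556.8  20.6 192.9]
mid [580.1  27.5 194.7] [604.1 -53.2 194.7] [647.1 -38.8 188.7]
```

```bash
cat > t.py <<'E'
import sys
from h import *
from scipy.spatial.transform import Rotation as Ro
# target in unit frame (x',y') , z  -> shift in tool frame (mm)
p=(592.1,-12.85,.289)
s=read_state(); R=Ro.from_euler("xyz",s["eef_rot"]).as_matrix()
for a in sys.argv[1:]:
    t=np.array(eval(a),float); print(a,"shift",(R.T@(W(t,*p)-s["eef_pos"])).round(1))
tc=s["eef_pos"]-[p[0],p[1],0]; c,n=np.cos(p[2]),np.sin(p[2])
print("tcp unit",(c*tc[0]+n*tc[1]).round(1),(-n*tc[0]+c*tc[1]).round(1),tc[2].round(1),"rot",s["eef_rot"].round(3),"F",s["wrist_force"].round(1),"t",s["clock"].round(2),"gap",s["finger_gap"].round(1))
E
python3 -c "
from h import *;print(lever(-.253,-.143),lever(-.25,0))"
python3 t.py "[-80,42,250]" "[-80,42,186]"
```

```text
[-24.22723214  42.11828996 192.90822838] [  0.          42.05867307 194.71511169]
[-80,42,250] shift [ 481.8 -403.6  -36.6]
[-80,42,186] shift [ 481.8 -403.6   27.4]Traceback (most recent call last):
  File "t.py", line 10, in <module>
    print("tcp unit",(c*tc[0]+n*tc[1]).round(1),(-n*tc[0]+c*tc[1]).round(1),tc[2].round(1),"rot",s["eef_rot"].round(3),"F",s["wrist_force"].round(1),"t",s["clock"].round(2),"gap",s["finger_gap"].round(1))
                                                                                                                                                         ^^^^^^^^^^^^^^^^
AttributeError: 'float' object has no attribute 'round'
```

```bash
sed -i 's/s\["clock"\].round(2)/s["clock"]/; s/s\["finger_gap"\].round(1)/s["finger_gap"]/' t.py
python3 -m handwheel '[[0.04,-0.035,-0.037,0],[0.085,-0.07,-0.037,0],[0.13,-0.11,-0.037,0],[0.175,-0.15,-0.037,0],[0.22,-0.185,-0.037,0]]' 1 10
python3 -m handwheel '[[0.04,-0.035,0,0],[0.085,-0.07,0,0],[0.13,-0.11,0,0],[0.17,-0.145,0,0],[0.2,-0.17,0,0]]'
python3 t.py "[-80,42,250]" "[-80,42,186]"
```

```text
clock: 0.72
eef_pos: [319.6, -280.4, 250.1]
eef_rot: [-3.141, -0.0, 0.304]
wrist_force: [0.9, -0.6, -0.1]
finger_gap: 47.2
clock: 1.35
eef_pos: [460.3, -56.4, 250.2]
eef_rot: [-3.14, 0.0, 0.305]
wrist_force: [0.3, -0.2, 0.3]
finger_gap: 0.7
[-80,42,250] shift [ 59.5 -45.2   0.2]
[-80,42,186] shift [ 59.5 -45.1  64.2]
tcp unit -138.8 -4.2 250.2 rot [-3.14   0.     0.305] F [ 0.3 -0.2  0.3] t 1.35 gap 0.7415182408965293
```

```bash
python3 -m handwheel '[[0.03,-0.022,0,-0.4],[0.0595,-0.045,0.01,-0.9],[0.0595,-0.045,0.04,-0.9],[0.0595,-0.045,0.064,-0.9],[0.0595,-0.045,0.064,-0.9]]' 
python3 t.py "[-52,42,186]"
python3 - <<'E'
from h import *
a=cams.camera("top")[145:255,295:395,::-1]; b=cams.camera("side")[100:230,270:400,::-1]
c=np.zeros((440,800,3),np.uint8); c[:,:400]=cv2.resize(a,None,fx=4,fy=4); c[:390,405:795]=cv2.resize(b,None,fx=3,fy=3)
cv2.imwrite("pics/c2.png",c)
E
```

```text
clock: 1.98
eef_pos: [502.7, 4.6, 184.8]
eef_rot: [-3.139, 0.003, 0.321]
wrist_force: [-0.7, 0.4, 0.3]
finger_gap: 0.5
[-52,42,186] shift [28.7  1.1 -1.3]
tcp unit -80.7 42.2 184.8 rot [-3.139e+00  3.000e-03  3.210e-01] F [-0.7  0.4  0.3] t 1.975 gap 0.4638638905440024
```

View pics/c2.png

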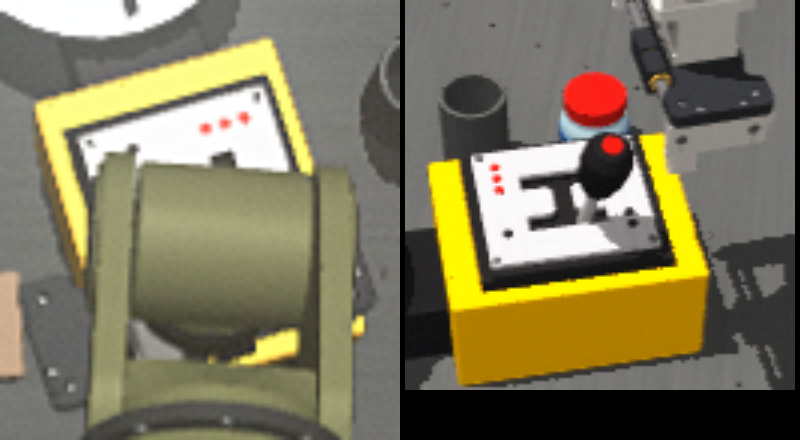

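The side view shows the closed fingertips behind the knob at knob height, with nothing touching. I'll write a lever estimator from the red dot in the side view.

```bash
cat > lev.py <<'E'
from h import *
from scipy.optimize import least_squares
p=(592.1,-12.85,.289); S=cams.get_calibration("side")
def est(im):
    h=cv2.cvtColor(np.ascontiguousarray(im),cv2.COLOR_RGB2HSV)
    m=(((h[...,0]<8)|(h[...,0]>172))&(h[...,1]>150)&(h[...,2]>110)).astype(np.uint8)
    n,_,st,ce=cv2.connectedComponentsWithStats(m)
    out=[]
    for i in range(1,n):
        if 10<=st[i,4]<=90 and 295<ce[i,0]<380 and 110<ce[i,1]<200:
            q=least_squares(lambda a:proj(W(lever(a[0],a[1],197),*p),S)[0]-ce[i],[0,0]).x
            out.append((ce[i].round(1).tolist(),int(st[i,4]),"across %.3f fore %.3f knob(unit) %s"%(*q,lever(*q).round(1))))
    return out
if __name__=="__main__":
    im=cams.camera("side"); 
    for o in est(im): print(o)
E
python3 -c "
import lev,cv2;print(lev.est(cv2.imread('pics/side0.png')[:,:,::-1]))"
python3 -m handwheel '[[0.01,0.001,-0.001,1],[0.02,0.001,-0.001,1.8],[0.026,0.001,-0.001,1.8],[0.029,0.001,-0.001,1.8],[0.032,0.001,-0.001,1.8]]'
python3 lev.py; python3 t.py "[-28,42,186]"
```

```text
[([338.7, 148.0], 40, 'across -0.257 fore -0.144 knob(unit) [-24.4  42.8 192.7]')]
clock: 2.7
eef_pos: [534.4, 13.6, 188.0]
eef_rot: [-3.141, 0.0, 0.289]
wrist_force: [-2.7, -0.7, 1.5]
finger_gap: 0.2
([335.8, 148.1], 35, 'across -0.256 fore -0.112 knob(unit) [-19.   42.8 193.4]')
[-28,42,186] shift [19.5 -0.2  2. ]
tcp unit -47.5 41.8 188.0 rot [-3.141 -0.     0.289] F [-2.2 -0.4  1.5] t 2.75 gap 0.7869920008543463
```

```bash
python3 -m handwheel '[[0.005,0,0.001,0],[0.01,0,0.001,0],[0.014,0,0.001,0],[0.017,0,0.001,0],[0.0185,0,0.001,0]]'
python3 lev.py; python3 t.py "[-28,42,186]"
```

```text
clock: 3.38
eef_pos: [552.5, 19.0, 186.9]
eef_rot: [-3.141, -0.0, 0.289]
wrist_force: [-2.2, 0.4, 1.3]
finger_gap: 0.2
([325.4, 135.1], 45, 'across -0.066 fore -0.030 knob(unit) [ -5.1  11.3 199.5]')
([325.9, 149.1], 36, 'across -0.257 fore -0.003 knob(unit) [ -0.4  43.2 194.4]')
[-28,42,186] shift [ 0.8 -0.3  0.9]
tcp unit -28.8 41.7 186.9 rot [-3.141 -0.     0.289] F [-2.4 -0.3  1.2] t 3.425 gap 0.43035455916706966
```

The lever reads fore ≈ 0, so it is in the cross channel. The second blob is the jar cap. Next I back off and go round to the left side of the knob.

```bash
python3 -m handwheel '[[-0.022,0,0,0],[-0.022,-0.025,0,0],[-0.022,-0.052,0,0],[0.004,-0.052,0,0],[0.029,-0.052,0,0]]'
python3 -m handwheel '[[0,0,0,0],[0,0,0,0]]'
python3 lev.py; python3 t.py "[0,76,186]"
```

```text
clock: 4.05
eef_pos: [566.3, 77.6, 187.2]
eef_rot: [-3.141, -0.001, 0.29]
wrist_force: [0.9, 0.1, -0.4]
finger_gap: 0.2
clock: 4.3
eef_pos: [565.8, 77.4, 187.0]
eef_rot: [-3.141, -0.001, 0.29]
wrist_force: [-0.3, -0.2, -0.6]
finger_gap: 0.6
[0,76,186] shift [-0.5 18.   1.2]
tcp unit 0.5 94.0 187.2 rot [-3.141e+00 -1.000e-03  2.890e-01] F [ 0.3  0.4 -1.3] t 4.35 gap 0.6885775657872418
```

```bash
python3 -m handwheel '[[0,0.01,0,0],[0,0.017,0,0],[0,0.021,0,0],[0,0.025,0,0],[0,0.028,0,0]]'
python3 lev.py; python3 t.py "[0,-9,190]"
```

```text
clock: 4.97
eef_pos: [573.8, 50.4, 187.2]
eef_rot: [-3.141, -0.001, 0.289]
wrist_force: [-1.7, 3.4, 2.0]
finger_gap: 0.4
[0,-9,190] shift [-0.6 74.6 -2.9]
tcp unit 0.5 65.6 187.2 rot [-3.141e+00 -1.000e-03  2.890e-01] F [0.4 0.4 2. ] t 5.025 gap 0.3678680987127209
```

```bash
python3 -m handwheel '[[0,0.006,0,0],[0,0.012,0,0],[0,0.018,-0.001,0],[0,0.024,-0.002,0],[0,0.03,-0.003,0]]'
python3 lev.py; python3 t.py "[0,-9,188]"
```

```text
clock: 5.65
eef_pos: [582.5, 20.9, 190.2]
eef_rot: [-3.141, -0.001, 0.289]
wrist_force: [-1.7, 1.5, 0.6]
finger_gap: 0.5
[0,-9,188] shift [-0.5 43.5  2.2]
tcp unit 0.5 34.5 190.3 rot [-3.141e+00 -1.000e-03  2.890e-01] F [-0.4  0.9  0.8] t 5.7 gap -0.0045019979789386
```

```bash
python3 -m handwheel '[[0,0.006,0,0],[0,0.012,0,0],[0,0.018,0,0],[0,0.024,0,0],[0,0.03,0,0]]'
python3 lev.py; python3 t.py "[0,-9,188]"
```

```text
clock: 6.32
eef_pos: [591.3, -8.8, 190.1]
eef_rot: [-3.141, -0.001, 0.289]
wrist_force: [-1.2, 2.3, 0.6]
finger_gap: 0.7
([334.6, 140.5], 17, 'across -0.154 fore -0.118 knob(unit) [-20.   26.  196.8]')
[0,-9,188] shift [-0.3 12.5  2. ]
tcp unit 0.3 3.5 190.1 rot [-3.141e+00 -1.000e-03  2.880e-01] F [ 0.2  0.8 -0.1] t 6.375 gap 0.3599590321022128
```

```bash
python3 -m handwheel '[[0,0.003,0.001,0],[0,0.006,0.002,0],[0,0.008,0.002,0],[0,0.009,0.002,0],[0,0.0095,0.002,0]]'
python3 lev.py; python3 t.py "[0,-9,188]"
```

```text
clock: 7.0
eef_pos: [594.1, -18.4, 187.9]
eef_rot: [-3.141, -0.0, 0.289]
wrist_force: [-0.8, 3.1, -0.6]
finger_gap: 0.7
([334.6, 138.8], 61, 'across -0.131 fore -0.122 knob(unit) [-20.7  22.  197.3]')
[0,-9,188] shift [-0.3  3.1 -0.2]
tcp unit 0.3 -5.9 187.8 rot [-3.141 -0.     0.289] F [-0.3  1.4 -1.5] t 7.05 gap 0.6183853868679807
```

Still only light force. I'll go 3 mm further towards the lane, then back off and look.

```bash
python3 -m handwheel '[[0,0.001,0,0],[0,0.002,0,0],[0,0.003,0,0],[0,0.003,0,0]]'
python3 t.py "[-55,-5,188]"
python3 -m handwheel '[[0,-0.015,0,0],[-0.02,-0.015,0,0],[-0.05,-0.015,0,0],[-0.055,-0.015,0,0],[-0.055,-0.015,0,0]]'
python3 lev.py; python3 t.py "[-48,-42,187]"
python3 - <<'E'
from h import *
b=cams.camera("side")[90:230,270:410,::-1]
cv2.imwrite("pics/c3.png",cv2.resize(b,None,fx=4,fy=4))
E
```

```text
clock: 7.55
eef_pos: [594.9, -21.4, 187.9]
eef_rot: [-3.141, -0.0, 0.288]
wrist_force: [-0.5, 2.4, -1.2]
finger_gap: 0.2
[-55,-5,188] shift [-55.3  -4.   -0.2]
tcp unit 0.3 -9.0 187.9 rot [-3.141 -0.     0.288] F [-0.5  2.4 -1.2] t 7.55 gap 0.16397654771701933
clock: 8.18
eef_pos: [538.3, -22.4, 188.3]
eef_rot: [-3.141, -0.001, 0.288]
wrist_force: [-0.1, 0.3, -0.2]
finger_gap: 0.6
([318.7, 119.0], 19, 'across 0.242 fore -0.006 knob(unit) [ -1.1 -40.8 195. ]')
[-48,-42,187] shift [ 6.1 48.1  1.1]
tcp unit -54.1 6.1 188.1 rot [-3.141e+00 -1.000e-03  2.890e-01] F [-0.2 -0.4  1. ] t 8.225 gap 0.49920442360673545
```

View pics/c3.png

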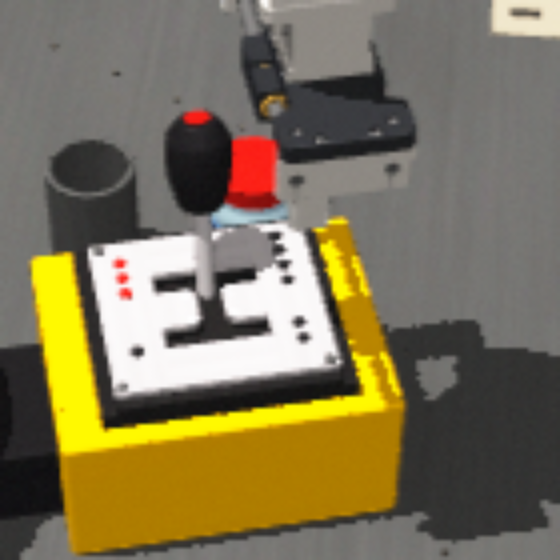

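The picture shows the lever in the right lane, in the cross channel (dot at crop (197,117), across 0.242). Now I move behind it and push forward.

```bash
python3 -m handwheel '[[0,0.025,0.001,0],[0.002,0.047,0.001,0],[0.004,0.048,0.001,0],[0.01,0.048,0.001,0],[0.014,0.048,0.001,0]]'
python3 t.py "[-28,-42,187]"
python3 -m handwheel '[[0.006,0,0,0],[0.012,0,0,0],[0.018,0,0,0],[0.022,0,0,0],[0.025,0,0,0]]'
python3 lev.py; python3 t.py "[14,-42,182]"
```

```text
clock: 8.9
eef_pos: [566.0, -63.7, 186.9]
eef_rot: [-3.141, -0.001, 0.289]
wrist_force: [0.5, -0.1, -0.5]
finger_gap: 0.3
[-28,-42,187] shift [11.5  0.7 -0.1]
tcp unit -39.5 -41.3 186.9 rot [-3.141e+00 -1.000e-03  2.890e-01] F [ 0.5 -0.1 -0.5] t 8.9 gap 0.32716726664874507
clock: 9.52
eef_pos: [590.2, -56.6, 187.0]
eef_rot: [-3.141, -0.001, 0.289]
wrist_force: [-2.2, -1.7, 2.5]
finger_gap: 0.5
([311.5, 120.0], 18, 'across 0.245 fore 0.077 knob(unit) [ 13.  -41.1 194.4]')
[14,-42,182] shift [28.1  0.6  4.9]
tcp unit -14.2 -41.4 186.9 rot [-3.141e+00 -1.000e-03  2.890e-01] F [-1.7 -0.4 -0.4] t 9.575 gap 0.9143517033223671
```

```bash
python3 -m handwheel '[[0.006,0,0.001,0],[0.012,0,0.002,0],[0.018,0,0.003,0],[0.023,0,0.004,0],[0.027,0,0.005,0]]'
python3 lev.py; python3 t.py "[17,-42,182]"
```

```text
clock: 10.2
eef_pos: [616.5, -48.7, 181.8]
eef_rot: [-3.141, -0.001, 0.289]
wrist_force: [-1.7, -0.6, 1.2]
finger_gap: 0.4
([297.5, 123.7], 24, 'across 0.248 fore 0.242 knob(unit) [ 40.8 -40.5 190. ]')
[17,-42,182] shift [ 3.6  0.7 -0.4]
tcp unit 13.4 -41.3 181.6 rot [-3.141e+00 -1.000e-03  2.890e-01] F [-1.3 -0.   0.5] t 10.25 gap 0.3612665939733565
```

Fore reads 0.242. I'll creep on to the stop in 1 mm rows, watching the force.

```bash
python3 -m handwheel '[[0.001,0,0,0],[0.002,0,0,0],[0.003,0,0,0],[0.003,0,0,0]]'
python3 lev.py
```

```text
clock: 10.75
eef_pos: [619.5, -47.7, 181.4]
eef_rot: [-3.141, -0.0, 0.289]
wrist_force: [-2.2, -0.4, -0.9]
finger_gap: 0.7
([295.7, 124.5], 21, 'across 0.245 fore 0.265 knob(unit) [ 44.5 -39.9 189.2]')
```

```bash
python3 -m handwheel '[[0.0007,0,0,0],[0.0014,0,0,0],[0.0014,0,0,0]]'
python3 lev.py
```

```text
clock: 11.18
eef_pos: [620.6, -47.3, 181.2]
eef_rot: [-3.141, 0.0, 0.289]
wrist_force: [-4.4, 0.1, -1.5]
finger_gap: 0.4
([295.2, 124.6], 22, 'across 0.247 fore 0.271 knob(unit) [ 45.5 -40.1 188.8]')
```

Fore is 0.271 and the force is rising, so the lever is at the stop. I back the hand straight away and check.

```bash
python3 -m handwheel '[[-0.02,0,0,0],[-0.05,0,0,0],[-0.1,0,-0.02,0],[-0.15,0,-0.06,0],[-0.15,0,-0.06,0]]'
python3 -m handwheel '[[-0.03,0.02,-0.04,0],[-0.03,0.02,-0.04,0],[-0.03,0.02,-0.04,0]]'
python3 lev.py; python3 t.py
python3 - <<'E'
from h import *
b=cams.camera("side")[90:250,170:410,::-1]
cv2.imwrite("pics/c4.png",cv2.resize(b,None,fx=3,fy=3))
E
```

```text
clock: 11.85
eef_pos: [476.7, -91.1, 245.1]
eef_rot: [3.139, -0.006, 0.288]
wrist_force: [0.4, 0.1, -0.8]
finger_gap: 0.3
clock: 12.22
eef_pos: [453.8, -118.5, 284.1]
eef_rot: [3.139, -0.006, 0.288]
wrist_force: [-0.4, 0.6, -0.8]
finger_gap: 0.5
([295.0, 124.7], 21, 'across 0.246 fore 0.272 knob(unit) [ 45.7 -40.  188.8]')
tcp unit -162.7 -61.6 283.8 rot [ 3.14  -0.005  0.288] F [-0.1  0.6 -0.7] t 12.275 gap 0.3347724786897394
```

View pics/c4.png

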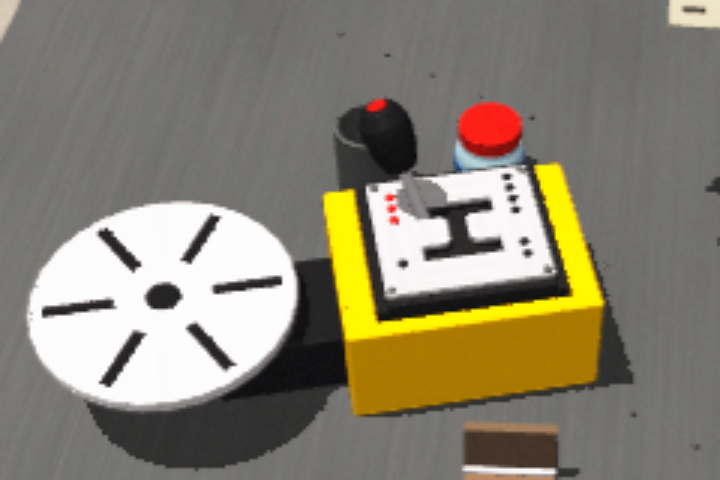

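The lever sits at the forward end of the right slot by the three red dots. The jar, pipe and tee are where they were, and the hand is clear.

```bash
python3 -c "
from cell import manip; print(manip.sign_off())"
```

```text
the job is handed in; nothing more can be done
None
```

The lever is in third gear and the job is handed in. I pushed it with the closed fingertips: forward to the middle, across to the right, then forward to the stop.

- **Lever:** after the hand was withdrawn, the side camera put it at across 0.246 and fore 0.272, which is fully home. Before the forward push it read across 0.242 and fore −0.006, so the right-lane step was met.
- **Force:** the wrist force stayed below about 5 N in every reading, and rose to about 4.4 N when the lever met the slot's end.
- **Surroundings:** in the last picture the jar, pipe and tee looked unmoved. The hammer was outside that crop, but the hand never went near it.
- **Hand:** it ended clear, about 160 mm behind the gate point and 160 mm above it, at 12.3 s on the clock.

No check failed. Two things were not measured directly:
- **Push across:** the hand hid the knob from the side camera, so I judged that push by position and force until I backed off.
- **Knob height:** I only saw in the pictures that the knob was down.

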